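# Lay the ink roller in its rest and close the end stop

### The job

The black rubber ink roller is standing on end: lay it on its side in the wooden rest, its two wooden ends in the two V notches and the rubber hanging free between them (either way round). Handle it gently: grip it with no more than about 20 N, and set it down rather than drop it. Then slide the rest's wooden end stop up against the roller's end, and leave everything else on the table where it is.

Things in the scene. Friction and masses are not known exactly. Their poses are not given: they have to be found in the camera images.
- roller: Ink roller, standing upright on one end at the start. A black rubber barrel 50 mm in diameter and 80 mm long, with a pale wooden hub 32 mm in diameter and 24 mm long on each end; 128 mm long over all, both ends alike, about 0.3 kg. Origin at the middle of the roller; z runs along its axis (up at the start).
- rest: Plywood roller rest, fixed. Base 262 mm long (x -122 to +140), 100 wide, 12 thick. Two upright cheeks, 8 mm thick and 64 wide, centred at x = -52 and +52 mm, each with a 90-degree V notch open upward, its tips 64 mm above the table and 54 mm apart. Origin on the table midway between the cheeks; x along the axis of a laid roller, towards the end stop; z up.
- rest_axis (a point): Where the middle of a properly laid roller comes to be: midway between the two notches, 60 mm above the table. Axes as rest. The barrel has 8 mm of play along x to each side.
- stop (a joint): Travel of the end stop towards the roller, in m: 0 fully away, 0.051 at its inner limit, where it would be 1 mm from the cheek. It slides stiffly (about 2 N) and stays where left.
- stop_face (a point): Middle of the end stop's inner face (towards the notches), 60 mm above the table. Axes as rest. The stop is an upright wooden block on the +x end of the rest, 18 mm thick (from this point to +18 mm in x), 44 mm wide, its top 74 mm above the table; it slides along the rest's x between two low aluminium strips.
- tube: Bystander: plain cardboard tube standing on end, 54 mm in diameter, 115 mm tall, open. Origin at the centre of its underside. It may have changed places with the roller.
- tin: Bystander: low round tin, 72 mm in diameter, 45 mm tall. Origin at the centre of its underside.
- tape: Bystander: roll of paper tape lying flat, 96 mm outer diameter, 25 mm tall. Origin at the centre of its underside.
- brush: Bystander: flat wide brush lying on the table, about 205 mm long, 75 mm wide, 12 mm thick. Origin where handle and head meet; x towards the bristles.
- knife: Bystander: spatula with dark wooden handle lying on the table, 190 mm long. x towards the blade.
- inkjar: Bystander: closed jar, 72 mm in diameter, 85 mm tall. Origin at the centre of its underside.
Things that resemble listed ones, but are neither listed nor needed, are in the scene too. Of the things like the roller, leave any that is orange or pink; of the rest the larger one is meant.

How it is judged:
On the way:
1. the roller lies in both notches of the rest, let go (angle between the z axis of roller and the x axis of rest, either way round below 0.1 rad and x of roller in the frame of rest_axis between -0.01 and 0.01 m and y of roller in the frame of rest_axis between -0.005 and 0.005 m and z of roller in the frame of rest_axis between -0.004 and 0.004 m and linear speed of roller below 0.02 m/s and contact force between the fingers and roller below 0.1 N), for 0.2 s.
At the end, for the whole second after the job is handed in: The roller lies at rest in both notches, let go: its axis within 6 degrees of the rest's, its middle within 10 mm of the rest's middle along the axis, 5 mm sideways and 4 mm in height; and the end stop's face is within 6 mm of the roller's end (all of step 1 and distance between stop_face and roller below 0.07 m); the robot touches nothing.
It fails at once if the roller is gripped or pushed by the fingers with more than 50 N in all (25 N a finger) (contact force between the fingers and roller above 50 N).
It fails at once if the roller is rammed: it meets the rest or its stop with more than 40 N (contact force between roller and rest above 40 N).
It fails at once if the roller is dropped or knocked over: out of the fingers it moves faster than 0.45 m/s (a fall of about 10 mm) (contact force between the fingers and roller below 0.1 N and linear speed of roller above 0.45 m/s).
It fails at once if another thing on the table (tube, tin, tape, brush, spatula or jar) is moved more than 25 mm (distance of any of tube, tin, tape, brush, knife, inkjar from where it was at the start of the episode above 0.025 m).
It also fails if it takes over 54 s, if anything falls off the work surface, if the arm or the gripper's body presses on something with over 40 N, if the wrist force passes 120 N, or if a joint passes its speed limit or range.

### The arm

A 6-joint arm with a two-finger parallel gripper is mounted at the origin on the work surface. World frame = base frame: x ahead of the robot, y to its left, z up, the work surface at z = 0. Lengths are in m, angles in rad, forces in N, time in s.
With the tool pointing down it reaches from about 0.275 to 0.825 m from the base axis. Payload 5.2 kg.
Tool frame: the origin (TCP) lies at the very end of the fingers, on their centre line; the grasp point (between the pads) lies 19 mm behind it; z points along the fingers, y is the line along which they close (so a half turn about z gives the same grasp; the last joint's range is limited). The gripper opens to 93 mm and grips with 3 to 60 N. Pads are 15 mm wide; open, the fingers measure 128 mm over their backs; the gripper's body (75 mm by 188 mm) begins 65 mm behind the grasp point.
Start: joints at [-1.401, 0.259, 1.535, -0, 1.348, -0.203], TCP at [0.2, -0.512, 0.219] pointing down, gripper open.
Joint ranges: [-3.14, 3.14], [-0.91, 2.08], [0.19, 2.58], [-1.22, 4.36], [0.22, 2.71], [-3.12, 3.12]. Speed limits (rad/s): [2.57, 2.57, 3.14, 3.14, 3.14, 3.14].

### API

Orientations are given as a rotation vector (axis times angle).
In Python, from cell import arm gives the robot as it stands. The module is installed in compiled form; this text tells all that it offers.
- The arm moves only by the tool step_arm, never from a script. Its argument "commands" is a list of rows, each an object of numbers: "dx", "dy", "dz": the shift along the world's x, y, z in cm; "wx", "wy", "wz": the turn, a rotation vector about the world's x, y, z in rad; "hand": the opening, from 0 (shut) to 1 (fully open). A call has 1 to 20 rows; each row is the pose to reach, as a shift and turn from the pose commanded when the call began; what a row does not reach only later rows make up. A row lasts 1/8 s, in which the tool goes at most 62.5 mm and 10.7 degrees, less where a joint would pass 70% of its speed; a pose out of reach is approached as far as the arm can. A call with a gripper value outside its range is refused whole. The fingers move at their own pace and stop on an object; the grip force is fixed at half the most. Time passes only in rows, so rows that repeat a pose let the fingers close. It gives the time, the measured TCP pose, the force, the opening and the grip force at its end, in the units of the state.
- arm.observe(): the state, without advancing time (a new reading comes with each control period).
- arm.snapshot(name): name is "scene" or "top" or "wrist"; returns (picture, depth): 420x560x3 uint8, blue, green, red; 420x560 float32, m along the optical axis (not along the pixel's ray), 0 where there is no reading.
- arm.camera_info(name): a dict with "mtx" (3x3 intrinsics, pixels), "cam_to_world" (4x4, takes a point from camera to world coordinates). Camera axes: x right, y down, z forward; pixel columns grow to the right and rows downward; lengths in m; the calibration is good to about 2 mm. A picture is of the moment at which its call begins: read the wrist's pose just before it. camera_info takes no time and is no camera call; for the wrist camera it gives the pose at the moment of the call.
- arm.job_done(): hands the job in; it is judged then, once.
The state is a dict: "time": time; "joints": joint angles; "dq": joint speeds; "effort": joint torques, N m; "tool_pos": TCP position; "eef_rot": TCP orientation; "ft_force": force on the tool from outside, world axes, zero at the start; "torque": the same for the moment, N m; "gripper_width": opening from 0.0 (shut) to 1.0 (fully open); "finger_force": force on a finger pad.
Only numpy, scipy, OpenCV 4.12 (cv2) and the standard library are available. Lean on these libraries where they do the work, as an engineer would, in place of code of your own. Each camera call takes 0.05 s, during which the arm holds its last target. There are 200 camera calls.

## Working session

There is one attempt and no reset: what is moved stays moved. The work goes in short steps, Python scripts to look and compute and a tool call to move; the robot and the scene stay as the last step left them, time stands still between calls to the robot, and variables do not carry over. Pictures are saved under pics/ and viewed, at most 10 in all, crops included, and the job is handed in when it is done.

Besides the shell and the picture viewer there is one more tool, called after "Call:" by a JSON object that holds its "name" and its "arguments", one argument or row to a line. step_arm: Moves the arm, as the interface text tells. Its arguments: {"type":"object","properties":{"commands":{"type":"array","items":{"type":"object","properties":{"dx":{"type":"number"},"dy":{"type":"number"},"dz":{"type":"number"},"wx":{"type":"number"},"wy":{"type":"number"},"wz":{"type":"number"},"hand":{"type":"number"}}}}},"required":["commands"]}

```bash
mkdir -p pics
cat > h.py <<'E'
import numpy as np, cv2
from cell import arm
def snap(n,f):
    i=arm.camera_info(n); p,d=arm.snapshot(n); cv2.imwrite(f'pics/{f}.png',p); np.savez(f'pics/{f}.npz',d=d,m=i['mtx'],T=i['cam_to_world']); return p,d
def cloud(f):
    z=np.load(f'pics/{f}.npz'); d=z['d']; v,u=np.mgrid[:d.shape[0],:d.shape[1]]
    m=z['m']; c=np.stack([(u-m[0,2])/m[0,0]*d,(v-m[1,2])/m[1,1]*d,d],-1)
    w=c@z['T'][:3,:3].T+z['T'][:3,3]; w[d==0]=np.nan; return w
E
python3 - <<'E'
from h import *
a,_=snap('scene','s0'); b,_=snap('top','t0')
print(arm.observe())
for n in('scene','top'): print(arm.camera_info(n))
E
```

```text
{'time': 0.1, 'joints': array([-1.40076549e+00,  2.59306405e-01,  1.53596969e+00,  1.31797673e-05,
        1.34801924e+00, -2.02791375e-01]), 'dq': array([ 2.64839009e-05, -2.39963695e-03, -2.16022771e-03,  7.83107037e-04,
       -2.07876369e-05,  9.08437784e-04]), 'effort': array([ 2.84205889e-03, -4.38212478e+01, -2.84641099e+01,  7.22482475e-02,
        3.63109179e-02, -5.57998021e-05]), 'tool_pos': array([ 0.20027965, -0.51170382,  0.21788291]), 'eef_rot': array([-3.08549487e+00, -5.81921987e-01, -6.39580134e-05]), 'ft_force': array([ 0.16676589, -0.37022273, -0.52048904]), 'torque': array([ 0.07630175,  0.01646911, -0.01316126]), 'finger_force': 0.0, 'gripper_width': 0.9995415449313833}
{'mtx': array([[429.74963485,   0.        , 277.2316506 ],
       [  0.        , 429.74963485, 211.81898022],
       [  0.        ,   0.        ,   1.        ]]), 'cam_to_world': array([[-0.01992959,  0.80443501, -0.59370627,  1.18682517],
       [ 0.99979437,  0.01381111, -0.01484799, -0.01222377],
       [-0.0037445 , -0.5938801 , -0.80454484,  0.94052112],
       [ 0.        ,  0.        ,  0.        ,  1.        ]])}
{'mtx': array([[531.51615394,   0.        , 273.09477801],
       [  0.        , 531.51615394, 207.62969178],
       [  0.        ,   0.        ,   1.        ]]), 'cam_to_world': array([[ 1.01859804e-02, -9.78653054e-01,  2.05266769e-01,
         2.00886443e-01],
       [-9.99944821e-01, -1.04964837e-02, -4.23826540e-04,
        -1.40960833e-02],
       [ 2.56935843e-03, -2.05251125e-01, -9.78705969e-01,
         1.68718486e+00],
       [ 0.00000000e+00,  0.00000000e+00,  0.00000000e+00,
         1.00000000e+00]])}
```

View pics/s0.png

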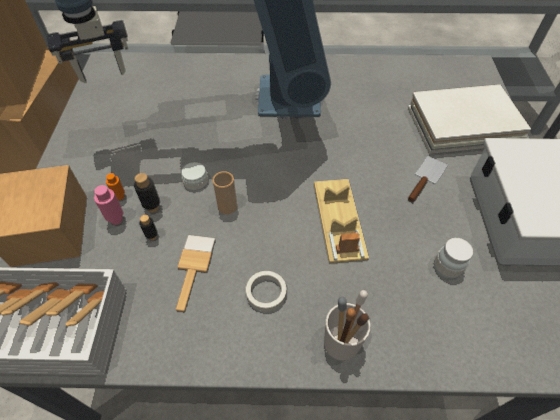

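View pics/t0.png

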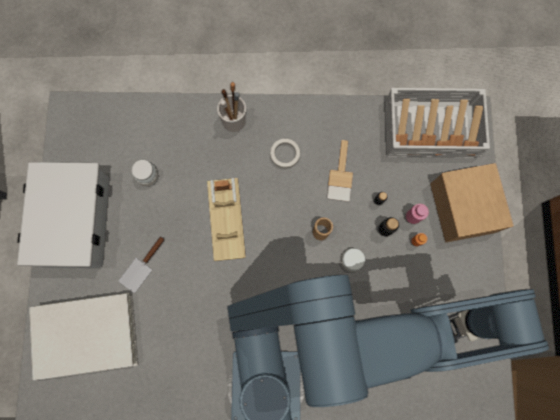

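Roller-like things in the scene view: orange (115,187), pink (109,205), small black (149,227) and large black (146,191). The large black one fits, being neither orange nor pink and the larger of the two black ones. I'll confirm it in a crop and measure.

Run:
```python
from h import *
p=cv2.imread('pics/s0.png')
a=cv2.resize(p[150:260,85:225],None,fx=4,fy=4,interpolation=cv2.INTER_CUBIC)
b=cv2.resize(p[170:270,305:375],None,fx=4.4,fy=4.4,interpolation=cv2.INTER_CUBIC)[:440]
b=cv2.resize(b,(240,440)); cv2.imwrite('pics/c1.png',np.hstack([a,b]))
w=np.concatenate([cloud('s0').reshape(-1,3),cloud('t0').reshape(-1,3)]); w=w[~np.isnan(w[:,0])]
def obj(f,u,v):
    return np.round(cloud(f)[v,u],3)
for n,u,v in [('black',390,224),('small',381,197),('orange',421,238),('pink',418,212),('tube',323,228),('tin',353,258),('brush',340,180)]:
    c=obj('t0',u,v); s=w[(np.hypot(w[:,0]-c[0],w[:,1]-c[1])<.05)&(w[:,2]>.01)]
    print(n,c,s[:,2].max().round(3))
# clusters by height in ROI
import scipy.ndimage as nd
for src in('s0','t0'):
    W=cloud(src); m=(W[...,2]>.03)&(W[...,2]<.2)&(W[...,0]>.3)&(W[...,0]<.8)&(abs(W[...,1])<.45)
    l,k=nd.label(m)
    for i in range(1,k+1):
        q=W[l==i]
        if len(q)>60: 
            t=q[q[:,2]>q[:,2].max()-.006]; print(src,len(q),q.min(0).round(3),q.max(0).round(3),'top',((t.min(0)+t.max(0))/2).round(3))
```

```text
black [ 0.482 -0.364  0.127] 0.134
small [ 0.574 -0.348  0.086] 0.093
orange [ 0.447 -0.465  0.088] 0.097
pink [ 0.52  -0.45   0.124] 0.135
tube [ 0.49  -0.176 -0.002] 0.121
tin [ 0.389 -0.264  0.043] 0.056
brush [ 0.647 -0.232  0.008] 0.022
s0 415 [ 0.352 -0.298  0.03 ] [ 0.421 -0.232  0.049] top [ 0.386 -0.267  0.046]
s0 671 [ 0.448 -0.193  0.03 ] [ 0.504 -0.14   0.117] top [ 0.475 -0.167  0.114]
s0 624 [ 0.459 -0.396  0.03 ] [ 0.511 -0.346  0.129] top [ 0.484 -0.371  0.126]
s0 181 [0.444 0.097 0.03 ] [0.463 0.162 0.065] top [0.453 0.13  0.062]
s0 289 [ 0.505 -0.45   0.03 ] [ 0.549 -0.436  0.128] top [ 0.527 -0.448  0.125]
s0 253 [ 0.566 -0.37   0.03 ] [ 0.596 -0.338  0.088] top [ 0.579 -0.355  0.085]
s0 189 [0.549 0.109 0.03 ] [0.566 0.173 0.065] top [0.557 0.141 0.062]
s0 299 [0.602 0.126 0.03 ] [0.627 0.171 0.078] top [0.616 0.149 0.075]
s0 967 [0.623 0.36  0.03 ] [0.69  0.431 0.089] top [0.654 0.397 0.086]
s0 930 [ 0.729 -0.45   0.03 ] [ 0.8   -0.387  0.102] top [ 0.764 -0.419  0.099]
t0 478 [ 0.729 -0.45   0.03 ] [ 0.8   -0.389  0.108] top [ 0.754 -0.412  0.105]
t0 482 [0.619 0.36  0.031] [0.687 0.429 0.1  ] top [0.654 0.391 0.097]
t0 130 [0.605 0.124 0.03 ] [0.628 0.176 0.084] top [0.613 0.147 0.082]
t0 124 [ 0.563 -0.372  0.031] [ 0.594 -0.339  0.093] top [ 0.579 -0.354  0.09 ]
t0 84 [0.551 0.108 0.031] [0.567 0.174 0.07 ] top [0.557 0.14  0.067]
t0 135 [ 0.505 -0.45   0.03 ] [ 0.546 -0.436  0.131] top [ 0.53  -0.448  0.128]
t0 300 [ 0.46  -0.397  0.03 ] [ 0.509 -0.347  0.134] top [ 0.483 -0.373  0.131]
t0 220 [ 0.449 -0.193  0.03 ] [ 0.502 -0.141  0.121] top [ 0.476 -0.168  0.118]
t0 76 [0.448 0.096 0.03 ] [0.462 0.161 0.067] top [0.455 0.131 0.065]
t0 396 [ 0.352 -0.299  0.03 ] [ 0.421 -0.233  0.056] top [ 0.389 -0.269  0.054]
```

View pics/c1.png

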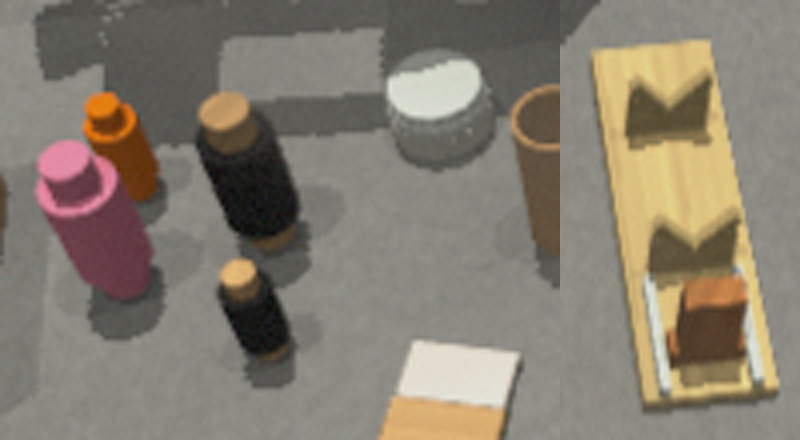

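The crop confirms it: the large black roller with wooden hubs is at scene pixel (146,191), world about (0.484, -0.371), top 0.128 m. The rest's middle is at about (0.5055, 0.1355), with its axis at 0.097 rad. I'll move near the roller, then tilt to learn the arm's geometry.

Call:
{"name": "step_arm", "arguments": {
  "commands": [
    {"dx": 20, "dy": 10, "dz": 5, "wz": -1.03},
    {"dx": 20, "dy": 10, "dz": 5, "wz": -1.03},
    {"dx": 20, "dy": 10, "dz": 5, "wz": -1.03},
    {"dx": 20, "dy": 10, "dz": 5, "wz": -1.03},
    {"dx": 20, "dy": 10, "dz": 5, "wz": -1.03},
    {"dx": 20, "dy": 10, "dz": 5, "wz": -1.03},
    {"dx": 20, "dy": 10, "dz": 5, "wz": -1.03}
  ]
}}

```text
invalid input
```

```bash
python3 -c "
from h import *
o=arm.observe();print(o['time'],o['joints'].round(4).tolist(),o['tool_pos'].round(4),o['eef_rot'].round(4))"
```

```text
0.1 [-1.4008, 0.2593, 1.536, 0.0, 1.348, -0.2028] [ 0.2003 -0.5117  0.2179] [-3.0855e+00 -5.8190e-01 -1.0000e-04]
```

Call:
{"name": "step_arm", "arguments": {
  "commands": [
    {"wx": -0.477, "wy": -0.623},
    {"wx": -0.477, "wy": -0.623},
    {"wx": -0.477, "wy": -0.623},
    {"wx": -0.477, "wy": -0.623},
    {"wx": -0.477, "wy": -0.623},
    {"wx": -0.477, "wy": -0.623}
  ]
}}

```text
invalid input
```

```bash
python3 -c "
from h import *
o=arm.observe();print(o['time'],o['joints'].round(4).tolist(),o['tool_pos'].round(4),o['eef_rot'].round(4))"
```

```text
0.1 [-1.4008, 0.2593, 1.536, 0.0, 1.348, -0.2028] [ 0.2003 -0.5117  0.2179] [-3.0855e+00 -5.8190e-01 -1.0000e-04]
```

Call:
{"name": "step_arm", "arguments": {
  "commands": [
    {"dx": 20, "dy": 10, "dz": 5, "wx": 0, "wy": 0, "wz": -1.03, "hand": 1},
    {"dx": 20, "dy": 10, "dz": 5, "wx": 0, "wy": 0, "wz": -1.03, "hand": 1},
    {"dx": 20, "dy": 10, "dz": 5, "wx": 0, "wy": 0, "wz": -1.03, "hand": 1},
    {"dx": 20, "dy": 10, "dz": 5, "wx": 0, "wy": 0, "wz": -1.03, "hand": 1},
    {"dx": 20, "dy": 10, "dz": 5, "wx": 0, "wy": 0, "wz": -1.03, "hand": 1},
    {"dx": 20, "dy": 10, "dz": 5, "wx": 0, "wy": 0, "wz": -1.03, "hand": 1},
    {"dx": 20, "dy": 10, "dz": 5, "wx": 0, "wy": 0, "wz": -1.03, "hand": 1}
  ]
}}

```text
time: 0.98
tool_pos: [0.4004, -0.4118, 0.2681]
eef_rot: [-2.974, 1.011, 0.001]
ft_force: [-0.0, 0.3, -0.1]
gripper_width: 1.001
finger_force: 0.0
```

```bash
python3 -c "
from h import *
o=arm.observe();print(o['time'],o['joints'].round(4).tolist(),o['tool_pos'].round(4),o['eef_rot'].round(4))"
```

```text
0.975 [-0.9936, 0.2764, 1.3905, -0.0, 1.4757, 1.2327] [ 0.4004 -0.4118  0.2681] [-2.9738e+00  1.0110e+00  1.3000e-03]
```

Call:
{"name": "step_arm", "arguments": {
  "commands": [
    {"dx": 0, "dy": 0, "dz": 0, "wx": -0.477, "wy": -0.623, "wz": 0, "hand": 1},
    {"dx": 0, "dy": 0, "dz": 0, "wx": -0.477, "wy": -0.623, "wz": 0, "hand": 1},
    {"dx": 0, "dy": 0, "dz": 0, "wx": -0.477, "wy": -0.623, "wz": 0, "hand": 1},
    {"dx": 0, "dy": 0, "dz": 0, "wx": -0.477, "wy": -0.623, "wz": 0, "hand": 1},
    {"dx": 0, "dy": 0, "dz": 0, "wx": -0.477, "wy": -0.623, "wz": 0, "hand": 1}
  ]
}}

```text
time: 1.6
tool_pos: [0.3988, -0.411, 0.2675]
eef_rot: [2.551, -0.868, 1.058]
ft_force: [0.8, 0.9, 0.2]
gripper_width: 1.0
finger_force: 0.0
```

```bash
python3 -c "
from h import *
o=arm.observe();print(o['time'],o['joints'].round(4).tolist(),o['tool_pos'].round(4),o['eef_rot'].round(4))"
```

```text
1.6 [-1.2744, -0.1284, 2.1092, 0.7759, 0.6263, 0.4335] [ 0.3988 -0.411   0.2675] [ 2.5508 -0.8683  1.0578]
```

```bash
cat > kin.py <<'E'
import numpy as np
from scipy.optimize import least_squares
from scipy.spatial.transform import Rotation as R
D=[([-1.40076549,.259306405,1.53596969,0,1.34801924,-.202791375],[.20027965,-.51170382,.21788291],[-3.0855,-.5819,-.0001]),
([-.9936,.2764,1.3905,0,1.4757,1.2327],[.4004,-.4118,.2681],[-2.9738,1.011,.0013]),
([-1.2744,-.1284,2.1092,.7759,.6263,.4335],[.3988,-.411,.2675],[2.5508,-.8683,1.0578])]
y=lambda a:R.from_rotvec([0,a,0]); z=lambda a:R.from_rotvec([0,0,a])
def fk(q,p,s4=1,s6=1,c=np.pi/2):
    d1,a2,L3,L6,o1,o2=p
    r=z(q[0]); x=r.apply([0,o1,d1]); r=r*y(q[1]); x=x+r.apply([0,0,a2]); r=r*y(q[2])*z(s4*q[3]); x=x+r.apply([0,o2,L3])
    r=r*y(q[4]); r=r*z(s6*q[5]+c); return x+r.apply([0,0,L6]),r
def ik(p,pos,Rt,seeds=60,lim=True):
    lo=np.array([-3.14,-.91,.19,-1.22,.22,-3.12])+.03; hi=np.array([3.14,2.08,2.58,4.36,2.71,3.12])-.03
    rng=np.random.default_rng(0); out=[]
    f=lambda q:(lambda a:np.r_[(a[0]-pos)*5,(a[1].inv()*Rt).as_rotvec()])(fk(q,p))
    for _ in range(seeds):
        s=least_squares(f,rng.uniform(lo,hi),bounds=(lo,hi))
        if s.cost<1e-6 and not any(np.abs(s.x-o).max()<.02 for o in out): out.append(s.x)
    return out
E
python3 - <<'E'
from kin import *
for s4 in(1,-1):
  for s6 in(1,-1):
    for c in(np.pi/2,-np.pi/2): print(s4,s6,round(c,2),[round(((fk(q,np.ones(6),s4,s6,c)[1]).inv()*R.from_rotvec(o)).magnitude(),3) for q,x,o in D])
s=least_squares(lambda p:np.concatenate([fk(q,p)[0]-x for q,x,o in D]),[.3,.4,.4,.25,.05,.05]); print(s.x.round(4),s.fun.round(4))
E
```

```text
1 1 1.57 [0.0, 0.0, 0.0]
1 1 -1.57 [3.142, 3.142, 3.142]
1 -1 1.57 [0.406, 2.465, 0.867]
1 -1 -1.57 [2.736, 0.676, 2.275]
-1 1 1.57 [0.0, 0.0, 1.552]
-1 1 -1.57 [3.142, 3.142, 1.935]
-1 -1 1.57 [0.406, 2.465, 2.298]
-1 -1 -1.57 [2.736, 0.676, 1.237]
[ 0.122   0.5717  0.4062  0.3656  0.1126 -0.0018] [ 0.0006 -0.0037  0.0007 -0.002   0.003  -0.0007  0.      0.      0.    ]
```

```bash
cat >> kin.py <<'E'
P=[.122,.5717,.4062,.3656,.1126,-.0018]
def ori(phi,th,flip=0):
    u=np.array([np.cos(phi),np.sin(phi),0]); up=np.array([0,0,1.])
    zt=np.sin(th)*u-np.cos(th)*up; xt=np.cos(th)*u+np.sin(th)*up
    if flip: xt=-xt
    return R.from_matrix(np.c_[xt,np.cross(zt,xt),zt])
E
python3 - <<'E'
from kin import *
def show(n,g,phi,th,fl):
    o=ori(phi,th,fl); t=np.array(g)+.019*o.as_matrix()[:,2]
    for q in ik(P,t,o,25): print(n,round(phi,2),np.degrees(th).round(),fl,q.round(2))
for th in(.6,.785,1.0):
    for ph in(-.65,-.3,-1.0):
        for fl in(0,1): show('pick',(.484,-.371,.064),ph,th,fl)
    for fl in(0,1): show('place',(.5055,.1355,.06),.097,th-np.pi/2,fl); show('placeR',(.5055,.1355,.06),.097+np.pi,th-np.pi/2,fl)
E
```

```text
pick -0.3 34.0 0 [-1.07  0.29  2.18  1.11  0.46 -0.17]
pick -0.3 34.0 1 [-1.07  0.29  2.18  1.11  0.46  2.97]
place 0.1 -56.0 0 [ 0.07  0.92  1.21 -0.03  1.99  1.54]
place 0.1 -56.0 1 [ 0.07  0.92  1.21 -0.03  1.99 -1.6 ]
pick -0.65 45.0 0 [-0.97  0.29  2.38  2.45  0.36 -1.14]
pick -0.65 45.0 1 [-0.97  0.29  2.38  2.45  0.36  2.  ]
pick -0.3 45.0 0 [-1.17  0.32  2.32  1.68  0.57 -0.82]
pick -0.3 45.0 1 [-1.17  0.32  2.32  1.68  0.57  2.32]
pick -1.0 45.0 0 [-0.74  0.31  2.33  3.75  0.33 -1.97]
pick -1.0 45.0 1 [-0.74  0.31  2.33  3.75  0.33  1.17]
place 0.1 -45.0 0 [ 0.06  0.81  1.32 -0.02  1.8   1.54]
place 0.1 -45.0 1 [ 0.06  0.81  1.32 -0.02  1.8  -1.6 ]
pick -0.3 57.0 0 [-1.27  0.42  2.47  2.    0.87 -1.3 ]
pick -0.3 57.0 1 [-1.27  0.42  2.47  2.    0.87  1.85]
pick -1.0 57.0 0 [-0.7   0.42  2.48  3.51  0.77 -1.67]
pick -1.0 57.0 1 [-0.7   0.42  2.48  3.51  0.77  1.47]
place 0.1 -33.0 0 [ 0.06  0.67  1.46 -0.02  1.58  1.54]
place 0.1 -33.0 1 [ 0.06  0.67  1.46 -0.02  1.58 -1.6 ]
```

Call:
{"name": "step_arm", "arguments": {
  "commands": [
    {"dx": 1.7, "dy": 6.1, "dz": -6, "wx": 0, "wy": 0, "wz": 0.36, "hand": 1},
    {"dx": 1.7, "dy": 6.1, "dz": -6, "wx": 0, "wy": 0, "wz": 0.36, "hand": 1},
    {"dx": 1.7, "dy": 6.1, "dz": -12, "wx": 0, "wy": 0, "wz": 0.36, "hand": 1},
    {"dx": 1.7, "dy": 6.1, "dz": -12, "wx": 0, "wy": 0, "wz": 0.36, "hand": 1},
    {"dx": 1.7, "dy": 6.1, "dz": -12, "wx": 0, "wy": 0, "wz": 0.36, "hand": 1},
    {"dx": 1.7, "dy": 6.1, "dz": -12, "wx": 0, "wy": 0, "wz": 0.36, "hand": 1}
  ]
}}

```text
time: 2.35
tool_pos: [0.4178, -0.3521, 0.1509]
eef_rot: [2.771, -0.412, 1.15]
ft_force: [0.4, -0.2, 0.1]
gripper_width: 1.001
finger_force: 0.0
```

```bash
cat >> h.py <<'E'
from kin import R
def st():
    o=arm.observe(); M=R.from_rotvec(o['eef_rot']).as_matrix()
    print(o['time'],o['joints'].round(3).tolist(),o['tool_pos'].round(4),'z',M[:,2].round(3),'x',M[:,0].round(3),'y',M[:,1].round(3)); return o,M
E
python3 - <<'E'
from h import *
o,M=st()
_,_=snap('wrist','w1'); W=cloud('w1').reshape(-1,3)
q=W[(np.hypot(W[:,0]-.484,W[:,1]+.371)<.045)&(W[:,2]>.015)]; print(len(q))
for a,b in((.03,.1),(.11,.14)):
    s=q[(q[:,2]>a)&(q[:,2]<b)]
    if len(s)>50: 
        import scipy.optimize as so
        f=so.least_squares(lambda p:np.hypot(s[:,0]-p[0],s[:,1]-p[1])-p[2],[.484,-.371,.025],loss='soft_l1',f_scale=.002); print(len(s),f.x.round(4),s.max(0).round(3))
E
```

```text
2.35 [-1.37, 0.087, 2.271, 1.176, 0.74, -0.403] [ 0.4178 -0.3521  0.1509] z [ 0.677 -0.207 -0.706] x [ 0.676 -0.205  0.708] y [-0.291 -0.957  0.001]
4727
1603 [ 0.4838 -0.3738  0.0248] [ 0.485 -0.349  0.1  ]
1687 [ 0.481  -0.3729  0.012 ] [ 0.499 -0.358  0.129]
```

View pics/w1.png

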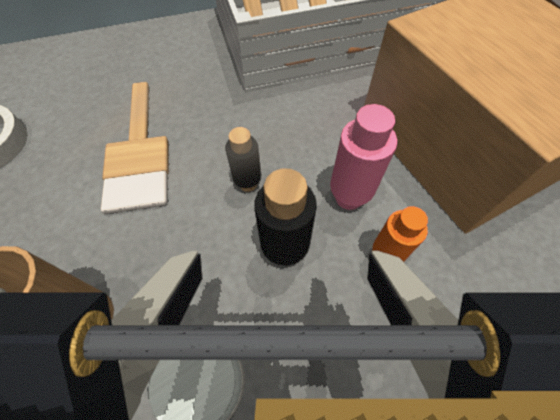

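The wrist view shows the black roller centred between the fingers, hub at (286,193). The fit gives its axis at (0.484, -0.374) and radius 24.8 mm, as it should be. I'll advance along the tool axis.

Call:
{"name": "step_arm", "arguments": {
  "commands": [
    {"dx": 2, "dy": -0.7, "dz": -2.3, "wx": 0, "wy": 0, "wz": 0, "hand": 1},
    {"dx": 4, "dy": -1.4, "dz": -4.6, "wx": 0, "wy": 0, "wz": 0, "hand": 1},
    {"dx": 5.5, "dy": -1.9, "dz": -6.4, "wx": 0, "wy": 0, "wz": 0, "hand": 1},
    {"dx": 6.7, "dy": -2.3, "dz": -7.8, "wx": 0, "wy": 0, "wz": 0, "hand": 0.8},
    {"dx": 7.5, "dy": -2.55, "dz": -8.7, "wx": 0, "wy": 0, "wz": 0, "hand": 0.7},
    {"dx": 8, "dy": -2.7, "dz": -9.3, "wx": 0, "wy": 0, "wz": 0, "hand": 0.62},
    {"dx": 8, "dy": -2.7, "dz": -9.3, "wx": 0, "wy": 0, "wz": 0, "hand": 0.62},
    {"dx": 8, "dy": -2.7, "dz": -9.3, "wx": 0, "wy": 0, "wz": 0, "hand": 0.62}
  ]
}}

```text
time: 3.4
tool_pos: [0.4974, -0.3784, 0.0564]
eef_rot: [2.773, -0.414, 1.149]
ft_force: [-0.2, 0.7, -0.1]
gripper_width: 0.623
finger_force: 0.0
```

```bash
python3 -c "
from h import *
st()"
```

```text
3.4 [-1.169, 0.405, 2.2, 1.624, 0.575, -0.763] [ 0.4974 -0.3784  0.0564] z [ 0.677 -0.205 -0.707] x [ 0.676 -0.207  0.707] y [-0.292 -0.957 -0.002]
```

Call:
{"name": "step_arm", "arguments": {
  "commands": [
    {"dx": 0, "dy": 0, "dz": 0, "wx": 0, "wy": 0, "wz": 0, "hand": 0.585},
    {"dx": 0, "dy": 0, "dz": 0, "wx": 0, "wy": 0, "wz": 0, "hand": 0.56},
    {"dx": 0, "dy": 0, "dz": 0, "wx": 0, "wy": 0, "wz": 0, "hand": 0.55},
    {"dx": 0, "dy": 0, "dz": 0, "wx": 0, "wy": 0, "wz": 0, "hand": 0.54},
    {"dx": 0, "dy": 0, "dz": 0, "wx": 0, "wy": 0, "wz": 0, "hand": 0.535},
    {"dx": 0, "dy": 0, "dz": 0, "wx": 0, "wy": 0, "wz": 0, "hand": 0.535}
  ]
}}

```text
time: 4.15
tool_pos: [0.4975, -0.378, 0.0557]
eef_rot: [2.774, -0.415, 1.149]
ft_force: [0.6, 1.3, 2.6]
gripper_width: 0.539
finger_force: 4.3
```

Call:
{"name": "step_arm", "arguments": {
  "commands": [
    {"dx": 0, "dy": 0, "dz": 0, "wx": 0, "wy": 0, "wz": 0, "hand": 0.531},
    {"dx": 0, "dy": 0, "dz": 0, "wx": 0, "wy": 0, "wz": 0, "hand": 0.528},
    {"dx": 0, "dy": 0, "dz": 0, "wx": 0, "wy": 0, "wz": 0, "hand": 0.528}
  ]
}}

```text
time: 4.53
tool_pos: [0.4975, -0.378, 0.0557]
eef_rot: [2.775, -0.415, 1.149]
ft_force: [1.6, 2.7, 1.6]
gripper_width: 0.534
finger_force: 14.5
```

Call:
{"name": "step_arm", "arguments": {
  "commands": [
    {"dx": 0, "dy": 0, "dz": 1, "wx": 0, "wy": 0, "wz": 0, "hand": 0.528},
    {"dx": 0, "dy": 0, "dz": 3, "wx": 0, "wy": 0, "wz": 0, "hand": 0.528},
    {"dx": 0, "dy": 0, "dz": 6, "wx": 0, "wy": 0, "wz": 0, "hand": 0.528},
    {"dx": -1, "dy": 0, "dz": 9, "wx": 0, "wy": 0, "wz": 0, "hand": 0.528},
    {"dx": -3, "dy": 1, "dz": 13, "wx": 0, "wy": 0, "wz": 0, "hand": 0.528},
    {"dx": -5, "dy": 1, "dz": 17, "wx": 0, "wy": 0, "wz": 0, "hand": 0.528},
    {"dx": -6, "dy": 1, "dz": 20, "wx": 0, "wy": 0, "wz": 0, "hand": 0.528},
    {"dx": -6, "dy": 1, "dz": 20, "wx": 0, "wy": 0, "wz": 0, "hand": 0.528},
    {"dx": -6, "dy": 1, "dz": 20, "wx": 0, "wy": 0, "wz": 0, "hand": 0.528}
  ]
}}

```text
time: 5.65
tool_pos: [0.437, -0.3677, 0.2539]
eef_rot: [2.776, -0.417, 1.147]
ft_force: [-0.0, -0.1, -2.6]
gripper_width: 0.534
finger_force: 14.5
```

```bash
python3 -c "
from h import *
st()"
```

```text
5.65 [-1.321, -0.047, 2.074, 0.904, 0.877, 0.029] [ 0.437  -0.3677  0.2539] z [ 0.676 -0.203 -0.709] x [ 0.677 -0.21   0.705] y [-0.292 -0.956 -0.004]
```

Run:
```python
from h import *
from kin import ori
for f in('s0','t0'):
    W=cloud(f).reshape(-1,3); b=W[(W[:,0]>.36)&(W[:,0]<.68)&(W[:,1]>.05)&(W[:,1]<.23)]
    lo=.007 if f=='s0' else .009
    s=b[(b[:,2]>lo)]; print(f,len(s),np.nanmedian(b[:,2]).round(4),cv2.minAreaRect((s[:,:2]*1000).astype(np.float32)))
    for x0,x1 in((.43,.48),(.53,.58)):
        c=b[(b[:,0]>x0)&(b[:,0]<x1)&(b[:,2]>.035)]; print(' cheek',cv2.minAreaRect((c[:,:2]*1000).astype(np.float32)))
    c=b[(b[:,0]>.59)&(b[:,2]>.035)]; print(' stop',cv2.minAreaRect((c[:,:2]*1000).astype(np.float32)),c[:,2].max())
o,M=st(); print((ori(.1,-np.pi/4)*R.from_matrix(M).inv()).as_rotvec())
```

```text
s0 2984 0.0014 ((513.9579467773438, 136.72488403320312), (264.70220947265625, 100.84297180175781), 6.62091588973999)
 cheek ((452.9337158203125, 128.86293029785156), (12.51213264465332, 65.21898651123047), 7.24261474609375)
 cheek ((555.7438354492188, 141.28192138671875), (12.469107627868652, 65.40341186523438), 8.173620223999023)
 stop ((614.7842407226562, 148.10948181152344), (22.17900848388672, 44.59563446044922), 5.832244396209717) 0.07801747089944477
t0 2057 0.0049 ((518.5625610351562, 139.27439880371094), (176.22454833984375, 313.9638366699219), 89.41526794433594)
 cheek ((455.7033996582031, 128.95643615722656), (8.994977951049805, 65.70899963378906), 6.846835613250732)
 cheek ((558.3939208984375, 140.85577392578125), (9.305418968200684, 66.33133697509766), 7.771549701690674)
 stop ((617.6304931640625, 147.69888305664062), (21.0162353515625, 43.35381317138672), 7.121794700622559) 0.08446070579145304
5.65 [-1.321, -0.047, 2.074, 0.904, 0.877, 0.029] [ 0.437  -0.3677  0.2539] z [ 0.676 -0.203 -0.709] x [ 0.677 -0.21   0.705] y [-0.292 -0.956 -0.004]
[0.1515337  1.56981522 0.31430617]
```

Call:
{"name": "step_arm", "arguments": {
  "commands": [
    {"dx": 0.5, "dy": 2, "dz": 0, "wx": 0.01, "wy": 0.112, "wz": 0.023, "hand": 0.528},
    {"dx": 1, "dy": 5, "dz": 0, "wx": 0.02, "wy": 0.224, "wz": 0.047, "hand": 0.528},
    {"dx": 1.5, "dy": 9, "dz": 0, "wx": 0.03, "wy": 0.336, "wz": 0.07, "hand": 0.528},
    {"dx": 2, "dy": 13, "dz": 0, "wx": 0.039, "wy": 0.449, "wz": 0.094, "hand": 0.528},
    {"dx": 2.5, "dy": 17, "dz": 0, "wx": 0.049, "wy": 0.561, "wz": 0.117, "hand": 0.528},
    {"dx": 3, "dy": 21, "dz": 0, "wx": 0.059, "wy": 0.673, "wz": 0.141, "hand": 0.528},
    {"dx": 3.5, "dy": 25, "dz": 0, "wx": 0.069, "wy": 0.785, "wz": 0.164, "hand": 0.528},
    {"dx": 4, "dy": 29, "dz": 0, "wx": 0.079, "wy": 0.897, "wz": 0.187, "hand": 0.528},
    {"dx": 4.5, "dy": 33, "dz": 0, "wx": 0.089, "wy": 1.009, "wz": 0.211, "hand": 0.528},
    {"dx": 5, "dy": 37, "dz": 0, "wx": 0.099, "wy": 1.121, "wz": 0.234, "hand": 0.528},
    {"dx": 5.5, "dy": 41, "dz": 0, "wx": 0.108, "wy": 1.234, "wz": 0.258, "hand": 0.528},
    {"dx": 6, "dy": 45, "dz": 0, "wx": 0.118, "wy": 1.346, "wz": 0.281, "hand": 0.528},
    {"dx": 6, "dy": 48, "dz": 0, "wx": 0.128, "wy": 1.458, "wz": 0.305, "hand": 0.528},
    {"dx": 6, "dy": 50.2, "dz": 0, "wx": 0.138, "wy": 1.57, "wz": 0.328, "hand": 0.528},
    {"dx": 6, "dy": 50.2, "dz": 0, "wx": 0.138, "wy": 1.57, "wz": 0.328, "hand": 0.528},
    {"dx": 6, "dy": 50.2, "dz": -4, "wx": 0.138, "wy": 1.57, "wz": 0.328, "hand": 0.528},
    {"dx": 6, "dy": 50.2, "dz": -7, "wx": 0.138, "wy": 1.57, "wz": 0.328, "hand": 0.528},
    {"dx": 6, "dy": 50.2, "dz": -10, "wx": 0.138, "wy": 1.57, "wz": 0.328, "hand": 0.528},
    {"dx": 6, "dy": 50.2, "dz": -11, "wx": 0.138, "wy": 1.57, "wz": 0.328, "hand": 0.528},
    {"dx": 6, "dy": 50.2, "dz": -11, "wx": 0.138, "wy": 1.57, "wz": 0.328, "hand": 0.528}
  ]
}}

```text
time: 8.15
tool_pos: [0.4972, 0.1336, 0.1455]
eef_rot: [2.859, 0.17, -1.179]
ft_force: [0.8, 0.8, -3.4]
gripper_width: 0.533
finger_force: 14.5
```

Run:
```python
from h import *
st()
a,_=snap('scene','s2'); snap('wrist','w2'); snap('top','t2'); w=cv2.imread('pics/w2.png'); t=cv2.imread('pics/t2.png')
r=lambda p:cv2.resize(p,(400,300),interpolation=cv2.INTER_CUBIC)
cv2.imwrite('pics/c2.png',np.vstack([np.hstack([r(a[100:280,250:490]),r(w)]),np.hstack([r(t[140:290,150:350]),r(t)])]))
```

```text
8.15 [0.07, 0.789, 1.106, -0.037, 2.028, 1.52] [0.4972 0.1336 0.1455] z [-0.7   -0.083 -0.709] x [ 0.704  0.084 -0.705] y [ 0.118 -0.993 -0.001]
```

View pics/c2.png

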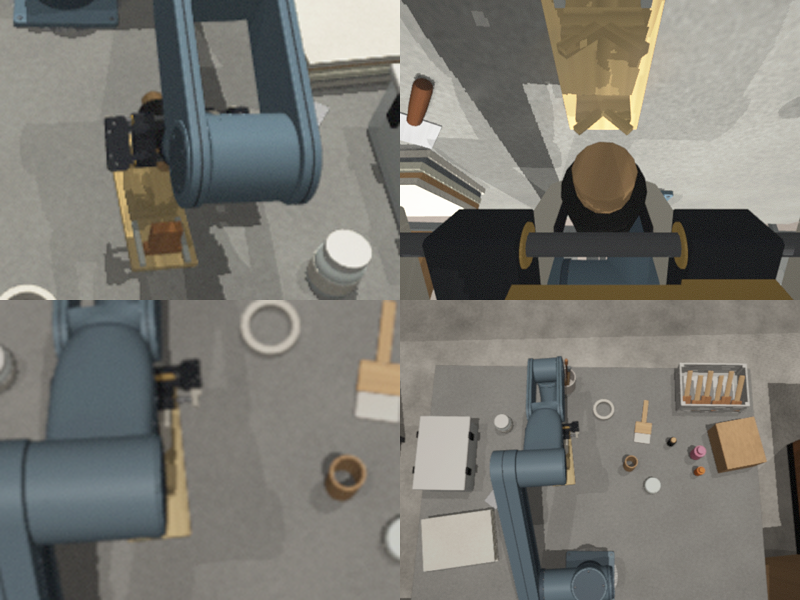

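The picture shows the roller held level over the rest, with its hub (605,177) in line with the V notch beyond (605,125). I'll check the roller's pose and the cheeks from the wrist depth.

Run:
```python
from h import *
W=cloud('w2').reshape(-1,3); W=W[~np.isnan(W[:,0])]
O=np.array([.5053,.1353,0]); u=np.array([.9932,.1167,0]); n=np.array([-.1167,.9932,0])
L=np.c_[(W-O)@u,(W-O)@n,W[:,2]]
e=L[(L[:,2]>.125)&(L[:,2]<.185)&(abs(L[:,1])<.03)&(L[:,0]>.045)&(L[:,0]<.075)]
print('hub',len(e),e.min(0).round(4),e.max(0).round(4),np.percentile(e[:,0],[50,95]).round(4))
f=e[e[:,0]>np.percentile(e[:,0],95)-.004]; print('face',len(f),((f.min(0)+f.max(0))/2).round(4),(f.max(0)-f.min(0)).round(4))
c=np.polyfit(f[:,1],f[:,0],1); print('face slope y',c, 'z',np.polyfit(f[:,2],f[:,0],1))
for a,b in((-.07,-.035),(.035,.07)):
    k=L[(L[:,0]>a)&(L[:,0]<b)&(L[:,2]>.03)&(L[:,2]<.075)&(abs(L[:,1])<.045)]
    if len(k): 
        print('cheek',len(k),k.min(0).round(4),k.max(0).round(4))
        lo=k[k[:,2]>.045]; print('  hi',lo[lo[:,1]<0][:,1].mean() if (lo[:,1]<0).any() else None,lo[lo[:,1]>0][:,1].mean() if (lo[:,1]>0).any() else None)
```

```text
hub 6988 [ 0.045  -0.0181  0.1448] [0.0664 0.0137 0.1764] [0.0642 0.0652]
face 6116 [ 0.0638 -0.0022  0.1605] [0.0052 0.0318 0.0316]
face slope y [0.00654681 0.06423254] z [-0.0193951   0.06735546]
cheek 2129 [-0.0575 -0.0355  0.03  ] [-0.0467  0.0321  0.0636]
  hi -0.024132169035127077 0.02071054375307293
cheek 4722 [ 0.0467 -0.0353  0.03  ] [0.057  0.0327 0.0644]
  hi -0.023324652686988693 0.020610194238225098
```

Call:
{"name": "step_arm", "arguments": {
  "commands": [
    {"dx": 0, "dy": 0, "dz": -3, "wx": 0, "wy": 0, "wz": 0, "hand": 0.528},
    {"dx": 0, "dy": 0, "dz": -6, "wx": 0, "wy": 0, "wz": 0, "hand": 0.528},
    {"dx": 0, "dy": 0, "dz": -8, "wx": 0, "wy": 0, "wz": 0, "hand": 0.528},
    {"dx": 0, "dy": 0, "dz": -9, "wx": 0, "wy": 0, "wz": 0, "hand": 0.528},
    {"dx": 0, "dy": 0, "dz": -9.5, "wx": 0, "wy": 0, "wz": 0, "hand": 0.528},
    {"dx": 0, "dy": 0, "dz": -9.6, "wx": 0, "wy": 0, "wz": 0, "hand": 0.528},
    {"dx": 0, "dy": 0, "dz": -9.6, "wx": 0, "wy": 0, "wz": 0, "hand": 0.528}
  ]
}}

```text
time: 9.18
tool_pos: [0.4977, 0.1338, 0.0503]
eef_rot: [2.859, 0.17, -1.177]
ft_force: [-0.4, -0.4, -2.7]
gripper_width: 0.533
finger_force: 14.5
```

Call:
{"name": "step_arm", "arguments": {
  "commands": [
    {"dx": 0, "dy": 0, "dz": -0.1, "wx": 0, "wy": 0, "wz": 0, "hand": 0.528},
    {"dx": 0, "dy": 0, "dz": -0.2, "wx": 0, "wy": 0, "wz": 0, "hand": 0.528},
    {"dx": 0, "dy": 0, "dz": -0.2, "wx": 0, "wy": 0, "wz": 0, "hand": 0.528}
  ]
}}

```text
time: 9.55
tool_pos: [0.4973, 0.1338, 0.0477]
eef_rot: [2.859, 0.17, -1.179]
ft_force: [0.1, 0.3, -2.4]
gripper_width: 0.539
finger_force: 14.5
```

Call:
{"name": "step_arm", "arguments": {
  "commands": [
    {"dx": 0, "dy": 0, "dz": -0.1, "wx": 0, "wy": 0, "wz": 0, "hand": 0.528},
    {"dx": 0, "dy": 0, "dz": -0.15, "wx": 0, "wy": 0, "wz": 0, "hand": 0.528},
    {"dx": 0, "dy": 0, "dz": -0.15, "wx": 0, "wy": 0, "wz": 0, "hand": 0.528}
  ]
}}

```text
time: 9.93
tool_pos: [0.4973, 0.1337, 0.0461]
eef_rot: [2.859, 0.17, -1.179]
ft_force: [-1.1, -0.1, -2.5]
gripper_width: 0.534
finger_force: 14.5
```

Call:
{"name": "step_arm", "arguments": {
  "commands": [
    {"dx": 0, "dy": 0, "dz": -0.1, "wx": 0, "wy": 0, "wz": 0, "hand": 0.528},
    {"dx": 0, "dy": 0, "dz": -0.1, "wx": 0, "wy": 0, "wz": 0, "hand": 0.528}
  ]
}}

```text
time: 10.18
tool_pos: [0.4973, 0.1338, 0.0459]
eef_rot: [2.859, 0.17, -1.179]
ft_force: [1.1, -0.4, 4.4]
gripper_width: 0.533
finger_force: 14.4
```

It is seated: the vertical force rose by 7 N. I'll open gently and back out along the tool axis.

Call:
{"name": "step_arm", "arguments": {
  "commands": [
    {"dx": 0, "dy": 0, "dz": 0, "wx": 0, "wy": 0, "wz": 0, "hand": 0.533},
    {"dx": 0, "dy": 0, "dz": 0, "wx": 0, "wy": 0, "wz": 0, "hand": 0.538},
    {"dx": 0, "dy": 0, "dz": 0, "wx": 0, "wy": 0, "wz": 0, "hand": 0.545},
    {"dx": 0, "dy": 0, "dz": 0, "wx": 0, "wy": 0, "wz": 0, "hand": 0.57},
    {"dx": 0, "dy": 0, "dz": 0, "wx": 0, "wy": 0, "wz": 0, "hand": 0.62},
    {"dx": 0, "dy": 0, "dz": 0, "wx": 0, "wy": 0, "wz": 0, "hand": 0.72},
    {"dx": 0, "dy": 0, "dz": 0, "wx": 0, "wy": 0, "wz": 0, "hand": 0.8}
  ]
}}

```text
time: 11.05
tool_pos: [0.4974, 0.1338, 0.0451]
eef_rot: [2.859, 0.17, -1.178]
ft_force: [-0.1, -0.4, 0.3]
gripper_width: 0.773
finger_force: 0.0
```

Call:
{"name": "step_arm", "arguments": {
  "commands": [
    {"dx": 2, "dy": 0.24, "dz": 2.05, "wx": 0, "wy": 0, "wz": 0, "hand": 0.8},
    {"dx": 5, "dy": 0.6, "dz": 5.1, "wx": 0, "wy": 0, "wz": 0, "hand": 0.8},
    {"dx": 8.4, "dy": 1, "dz": 8.6, "wx": 0, "wy": 0, "wz": 0, "hand": 0.8},
    {"dx": 11.5, "dy": 1.4, "dz": 11.7, "wx": 0, "wy": 0, "wz": 0, "hand": 0.6},
    {"dx": 11.5, "dy": 1.4, "dz": 15, "wx": 0, "wy": 0, "wz": 0, "hand": 0.3},
    {"dx": 11.5, "dy": 1.4, "dz": 15, "wx": 0, "wy": 0, "wz": 0, "hand": 0}
  ]
}}

```text
time: 11.8
tool_pos: [0.6134, 0.1479, 0.1973]
eef_rot: [2.862, 0.17, -1.171]
ft_force: [-0.0, 0.9, -0.6]
gripper_width: 0.528
finger_force: 0.0
```

```bash
cat > m.py <<'E'
from h import *
import sys
f=sys.argv[1]; st(); snap('wrist',f)
W=cloud(f).reshape(-1,3); W=W[~np.isnan(W[:,0])]
O=np.array([.5053,.1353,0]); u=np.array([.9932,.1167,0]); n=np.array([-.1167,.9932,0])
L=np.c_[(W-O)@u,(W-O)@n,W[:,2]]
for nm,a,b,lo,hi in(('barrel',-.038,.038,.06,.1),('hub',.059,.075,.062,.09),('cheekhi',.04,.058,.02,.066),('stop',.09,.14,.035,.09),('stoptop',.076,.14,.069,.09)):
    k=L[(L[:,0]>a)&(L[:,0]<b)&(L[:,2]>lo)&(L[:,2]<hi)&(abs(L[:,1])<.045)]
    if len(k): print(nm,len(k),np.percentile(k,.5,axis=0).round(4),np.percentile(k,99.5,axis=0).round(4))
E
python3 m.py w3
```

```text
11.8 [0.077, 1.009, 0.531, -0.042, 2.377, 1.511] [0.6134 0.1479 0.1973] z [-0.696 -0.083 -0.713] x [ 0.708  0.084 -0.701] y [ 0.118 -0.993 -0.   ]
barrel 1782 [-0.0374 -0.026   0.0635] [0.0379 0.0224 0.0845]
hub 424 [ 0.059  -0.0159  0.0621] [0.0654 0.0131 0.0752]
cheekhi 1734 [ 0.04   -0.034   0.0221] [0.057  0.0312 0.0655]
stop 3120 [ 0.1026 -0.023   0.0353] [0.1203 0.0203 0.0743]
stoptop 1302 [ 0.1023 -0.0231  0.0691] [0.1201 0.0204 0.0745]
```

View pics/w3.png

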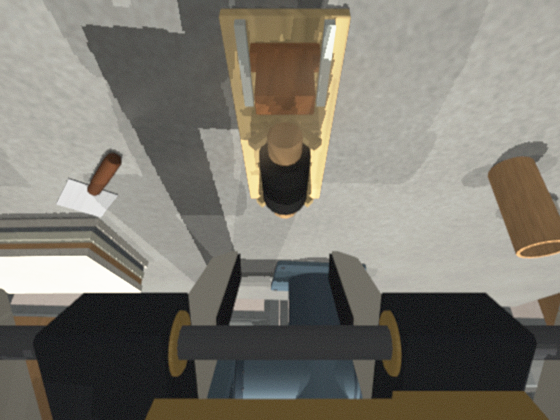

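Picture: the roller lies in both notches with its barrel free (285,178), and the stop block is at (284,75). Measured: axis height 59.5 mm, roller end at x = 64.5 mm, stop face at 102.5 mm. I'll check clearance to the brush pot before pushing the stop from behind.

Run:
```python
from h import *
O=np.array([.5053,.1353,0]); u=np.array([.9932,.1167,0]); n=np.array([-.1167,.9932,0])
for f in('s0','t0'):
    W=cloud(f).reshape(-1,3); W=W[~np.isnan(W[:,0])]; L=np.c_[(W-O)@u,(W-O)@n,W[:,2]]
    k=L[(L[:,0]>.15)&(L[:,0]<.35)&(abs(L[:,1])<.15)&(L[:,2]>.03)]
    print(f,k.min(0).round(3),k.max(0).round(3))
    for z in(.04,.1,.14): s=k[k[:,2]>z]; print(z,len(s),s[:,0].min().round(3) if len(s) else '')
from kin import *
M=R.from_rotvec(arm.observe()['eef_rot'])
for th in(0,-.26,.2): 
    o=ori(.117,th); print(th,(o*M.inv()).as_rotvec().round(3),[q.round(2) for q in ik(P,np.array([.636,.151,.05]),o,15)])
```

```text
s0 [ 0.297 -0.1    0.03 ] [ 0.35  -0.01   0.222]
0.04 856 0.297
0.1 510 0.297
0.14 314 0.316
t0 [ 0.297 -0.099  0.03 ] [ 0.35  -0.012  0.227]
0.04 418 0.297
0.1 214 0.297
0.14 105 0.314
0 [ 0.091 -0.774 -0.001] [array([ 0.06,  0.53,  1.55, -0.  ,  1.06,  1.52])]
-0.26 [ 0.061 -0.516 -0.001] [array([ 0.07,  0.69,  1.28, -0.01,  1.43,  1.53])]
0.2 [ 0.115 -0.973 -0.001] [array([0.06, 0.43, 1.75, 0.02, 0.76, 1.5 ])]
```

Call:
{"name": "step_arm", "arguments": {
  "commands": [
    {"dx": 3.8, "dy": 0.3, "dz": 0, "wx": 0.091, "wy": -0.774, "wz": 0, "hand": 0},
    {"dx": 3.8, "dy": 0.3, "dz": 0, "wx": 0.091, "wy": -0.774, "wz": 0, "hand": 0},
    {"dx": 3.8, "dy": 0.3, "dz": 0, "wx": 0.091, "wy": -0.774, "wz": 0, "hand": 0},
    {"dx": 3.8, "dy": 0.3, "dz": 0, "wx": 0.091, "wy": -0.774, "wz": 0, "hand": 0},
    {"dx": 3.8, "dy": 0.3, "dz": 0, "wx": 0.091, "wy": -0.774, "wz": 0, "hand": 0},
    {"dx": 3.8, "dy": 0.3, "dz": 0, "wx": 0.091, "wy": -0.774, "wz": 0, "hand": 0},
    {"dx": 3.8, "dy": 0.3, "dz": -6, "wx": 0.091, "wy": -0.774, "wz": 0, "hand": 0},
    {"dx": 3.8, "dy": 0.3, "dz": -10, "wx": 0.091, "wy": -0.774, "wz": 0, "hand": 0},
    {"dx": 3.8, "dy": 0.3, "dz": -14, "wx": 0.091, "wy": -0.774, "wz": 0, "hand": 0},
    {"dx": 3.8, "dy": 0.3, "dz": -14.5, "wx": 0.091, "wy": -0.774, "wz": 0, "hand": 0},
    {"dx": 3.8, "dy": 0.3, "dz": -14.5, "wx": 0.091, "wy": -0.774, "wz": 0, "hand": 0}
  ]
}}

```text
time: 13.22
tool_pos: [0.651, 0.1508, 0.05]
eef_rot: [3.135, 0.186, -0.005]
ft_force: [0.4, -0.1, 0.5]
gripper_width: 0.009
finger_force: 0.0
```

```bash
python3 m.py w4
```

```text
13.225 [0.062, 0.608, 1.423, -0.001, 1.113, 1.515] [0.651  0.1508 0.05  ] z [-0.003 -0.001 -1.   ] x [ 0.993  0.118 -0.003] y [ 0.118 -0.993  0.001]
cheekhi 109 [ 0.0543 -0.006   0.0208] [0.0564 0.0002 0.0354]
stop 51 [ 0.1015 -0.0041  0.0521] [ 0.1394 -0.0014  0.0812]
stoptop 23 [ 0.1014 -0.0041  0.0723] [ 0.1395 -0.0014  0.0812]
```

Call:
{"name": "step_arm", "arguments": {
  "commands": [
    {"dx": -1, "dy": -0.12, "dz": 0, "wx": 0, "wy": 0, "wz": 0, "hand": 0},
    {"dx": -1.8, "dy": -0.21, "dz": 0, "wx": 0, "wy": 0, "wz": 0, "hand": 0},
    {"dx": -2.4, "dy": -0.28, "dz": 0, "wx": 0, "wy": 0, "wz": 0, "hand": 0},
    {"dx": -3, "dy": -0.35, "dz": 0, "wx": 0, "wy": 0, "wz": 0, "hand": 0},
    {"dx": -3.6, "dy": -0.42, "dz": 0, "wx": 0, "wy": 0, "wz": 0, "hand": 0},
    {"dx": -4.1, "dy": -0.48, "dz": 0, "wx": 0, "wy": 0, "wz": 0, "hand": 0},
    {"dx": -4.6, "dy": -0.54, "dz": 0, "wx": 0, "wy": 0, "wz": 0, "hand": 0},
    {"dx": -5, "dy": -0.58, "dz": 0, "wx": 0, "wy": 0, "wz": 0, "hand": 0},
    {"dx": -5.1, "dy": -0.6, "dz": 0, "wx": 0, "wy": 0, "wz": 0, "hand": 0},
    {"dx": -5.1, "dy": -0.6, "dz": 0, "wx": 0, "wy": 0, "wz": 0, "hand": 0}
  ]
}}

```text
time: 14.52
tool_pos: [0.599, 0.1448, 0.0499]
eef_rot: [3.135, 0.186, -0.006]
ft_force: [0.8, -0.6, 1.2]
gripper_width: 0.003
finger_force: 0.3
```

Call:
{"name": "step_arm", "arguments": {
  "commands": [
    {"dx": -0.1, "dy": -0.01, "dz": 0, "wx": 0, "wy": 0, "wz": 0, "hand": 0},
    {"dx": -0.2, "dy": -0.02, "dz": 0, "wx": 0, "wy": 0, "wz": 0, "hand": 0},
    {"dx": -0.2, "dy": -0.02, "dz": 0, "wx": 0, "wy": 0, "wz": 0, "hand": 0}
  ]
}}

```text
time: 14.9
tool_pos: [0.5971, 0.1446, 0.0499]
eef_rot: [3.135, 0.186, -0.005]
ft_force: [0.0, 0.3, -1.4]
gripper_width: 0.004
finger_force: 0.6
```

Call:
{"name": "step_arm", "arguments": {
  "commands": [
    {"dx": -0.1, "dy": -0.01, "dz": 0, "wx": 0, "wy": 0, "wz": 0, "hand": 0},
    {"dx": -0.2, "dy": -0.02, "dz": 0, "wx": 0, "wy": 0, "wz": 0, "hand": 0},
    {"dx": -0.25, "dy": -0.03, "dz": 0, "wx": 0, "wy": 0, "wz": 0, "hand": 0}
  ]
}}

```text
time: 15.28
tool_pos: [0.5954, 0.1443, 0.0501]
eef_rot: [3.135, 0.186, -0.003]
ft_force: [4.7, 1.2, -3.3]
gripper_width: 0.003
finger_force: 2.2
```

Call:
{"name": "step_arm", "arguments": {
  "commands": [
    {"dx": 1, "dy": 0.12, "dz": 0, "wx": 0, "wy": 0, "wz": 0, "hand": 0},
    {"dx": 4, "dy": 0.5, "dz": 0, "wx": 0, "wy": 0, "wz": 0, "hand": 0},
    {"dx": 5, "dy": 0.6, "dz": 6, "wx": 0, "wy": 0, "wz": 0, "hand": 0},
    {"dx": 5, "dy": 0.6, "dz": 12, "wx": 0.1, "wy": 0.2, "wz": 0, "hand": 0.3},
    {"dx": 3, "dy": 0.6, "dz": 15, "wx": -0.061, "wy": 0.516, "wz": 0, "hand": 0.5},
    {"dx": 3, "dy": 0.6, "dz": 15, "wx": -0.061, "wy": 0.516, "wz": 0, "hand": 0.5},
    {"dx": 3, "dy": 0.6, "dz": 15, "wx": -0.061, "wy": 0.516, "wz": 0, "hand": 0.5},
    {"dx": 3, "dy": 0.6, "dz": 15, "wx": -0.061, "wy": 0.516, "wz": 0, "hand": 0.5}
  ]
}}

```text
time: 16.27
tool_pos: [0.6249, 0.1505, 0.1978]
eef_rot: [2.999, 0.178, -0.808]
ft_force: [-0.9, 0.4, -0.4]
gripper_width: 0.477
finger_force: 0.0
```

```bash
sed -i "s/('stop',.09,.14,.035,.09)/('stop',.066,.14,.06,.09)/" m.py; python3 m.py w5
```

```text
16.275 [0.076, 0.829, 0.76, -0.025, 2.078, 1.521] [0.6249 0.1505 0.1978] z [-0.499 -0.06  -0.865] x [ 0.859  0.103 -0.502] y [ 0.119 -0.993  0.   ]
barrel 1937 [-0.0376 -0.026   0.0629] [0.0379 0.0225 0.0846]
hub 511 [ 0.0592 -0.0231  0.0697] [0.0749 0.0199 0.0752]
cheekhi 547 [ 0.0401 -0.0349  0.0204] [0.0567 0.0316 0.0658]
stop 1020 [ 0.0662 -0.023   0.0602] [0.0822 0.0204 0.0744]
stoptop 344 [ 0.0762 -0.0227  0.0691] [0.0822 0.0205 0.0744]
```

View pics/w5.png

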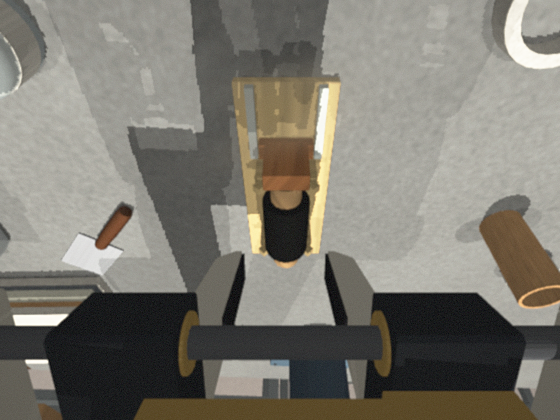

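The roller (286,225) lies in both notches and the stop (287,163) is against its end: face at about 64 mm, axis height 59.6 mm. The arm is clear, so I'm handing in.

```bash
python3 -c "
from cell import arm
print(arm.job_done())"
```

```text
the job is handed in; nothing more can be done
None
```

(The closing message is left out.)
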